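# Cover the sample pots in the cryo lab

## Task

Close the four insulated sample pots before they go into the freezer: put each loose lid on the pot of its own shape and size, seated level with its step down inside the opening, the square and oblong lids turned to line up with their pots. Set the lids down gently rather than dropping them, leave the pots standing where they are, and do not disturb the amber jar and the vial rack. Release everything at the end.

Things in the scene. Friction and masses are not known exactly. Their poses are not given: they have to be found in the camera images.
- pot_large: Large round pot, outside diameter 100 mm, opening 84 mm. Origin: centre of its underside, on the bench; z up. Loose, 0.25 to 0.8 kg; white wall 8 mm thick, 40 mm high, open at the top; the rods inside end 8 mm below the rim.
- pot_small: Small round pot, outside diameter 64 mm, opening 48 mm. Origin: centre of its underside, on the bench; z up. Loose, 0.25 to 0.8 kg; white wall 8 mm thick, 40 mm high, open at the top; the rods inside end 8 mm below the rim.
- pot_square: Square pot, outside 80 x 80 mm, opening 64 x 64 mm, sides along its x and y. Origin: centre of its underside, on the bench; z up. Loose, 0.25 to 0.8 kg; white wall 8 mm thick, 40 mm high, open at the top; the rods inside end 8 mm below the rim.
- pot_oblong: Oblong pot, outside 112 mm along its x, 56 mm along its y, opening 96 x 40 mm. Origin: centre of its underside, on the bench; z up. Loose, 0.25 to 0.8 kg; white wall 8 mm thick, 40 mm high, open at the top; the rods inside end 8 mm below the rim.
- lid_large: Large round lid, diameter 104 mm, step 68 mm, with a round knob, diameter 24 mm (neck below 13 mm: 18 mm). Origin: centre of its underside (the step), at height 0 at the start, 35 mm above the pot's origin when seated; z up. Step 0-5 mm high (8 mm clear all round in its pot), aluminium plate 5-9 mm (rests on the rim, 2 mm overhang), black handle 9-35 mm. 50-200 g.
- lid_small: Small round lid, diameter 68 mm, step 32 mm, with a round knob, diameter 24 mm (neck below 13 mm: 18 mm). Origin: centre of its underside (the step), at height 0 at the start, 35 mm above the pot's origin when seated; z up. Step 0-5 mm high (8 mm clear all round in its pot), aluminium plate 5-9 mm (rests on the rim, 2 mm overhang), black handle 9-35 mm. 50-200 g.
- lid_square: Square lid 84 x 84 mm, step 48 x 48, block handle 24 x 24 mm, all sides along its x and y; fits in any quarter turn. Origin: centre of its underside (the step), at height 0 at the start, 35 mm above the pot's origin when seated; z up. Step 0-5 mm high (8 mm clear all round in its pot), aluminium plate 5-9 mm (rests on the rim, 2 mm overhang), black handle 9-35 mm. 50-200 g.
- lid_oblong: Oblong lid 116 mm (x) by 60 mm (y), step 80 x 24, bar handle 50 mm (x) by 16 mm (y); fits either way round. Origin: centre of its underside (the step), at height 0 at the start, 35 mm above the pot's origin when seated; z up. Step 0-5 mm high (8 mm clear all round in its pot), aluminium plate 5-9 mm (rests on the rim, 2 mm overhang), black handle 9-35 mm. 50-200 g.
- jar: Bystander: squat amber jar with a white cap, diameter 52 mm, 60 mm high, loose. Origin: centre of its underside.
- rack: Bystander: loose blue vial rack with small glass vials, 66 mm along its x, 55 mm along its y, 55 mm high. Origin: centre of its underside.
Things that resemble listed ones, but are neither listed nor needed, are in the scene too. What is shaped like the lid_small but red is not meant.

How it is judged:
By the outcome, as a careful person would: the job done as asked, in the order asked, and still so for the second after the job is handed in, with the robot touching nothing.
It also fails if it takes over 115 s, if anything falls off the work surface, if the arm or the gripper's body presses on something with over 40 N, if the wrist force passes 120 N, or if a joint passes its speed limit or range.

## Robot

A 6-joint arm with a two-finger parallel gripper is mounted at the origin on the work surface. World frame = base frame: x ahead of the robot, y to its left, z up, the work surface at z = 0. Lengths are in m, angles in rad, forces in N, time in s.
With the tool pointing down it reaches from about 0.2 to 0.875 m from the base axis. Payload 3.4 kg.
Tool frame: the origin (TCP) lies midway between the tips of the shut fingers; the grasp point (between the pads) lies 19 mm behind it (arm.grasp_offset is the distance from the TCP to the grasp point, in m); z points along the fingers, y is the line along which they close (so a half turn about z gives the same grasp; the last joint's range is limited). The gripper opens to 94 mm and grips with 3 to 60 N. Pads are 16 mm wide; open, the fingers measure 119 mm over their backs; the gripper's body (75 mm by 177 mm) begins 78 mm behind the grasp point.
Start: joints at [-1.275, 0.276, 1.505, -0, 1.361, -0.121], TCP at [0.233, -0.526, 0.205] pointing down, gripper open.
Joint ranges: [-2.89, 2.89], [-0.75, 2.08], [0.22, 2.7], [-1.18, 4.32], [0.11, 2.71], [-2.7, 2.7]. Speed limits (rad/s): [2.57, 2.57, 3.14, 3.14, 3.14, 3.14].

## Interface

Orientations are given as [roll, pitch, yaw] about the fixed x, y, z axes, in that order (R = Rz(yaw) Ry(pitch) Rx(roll)).
In Python, from station import arm gives the robot as it stands.
- The arm moves only by the tool apply_moves, never from a script. Its argument "motion" is a list of rows, each a list of 7 numbers: the shift along the tool's x, y, z as a fraction of full scale, then the turn, a rotation vector about the tool's x, y, z as a fraction of full scale, then the opening, from 0 (shut) to 1 (fully open). In form: [[tx, ty, tz, ax, ay, az, grip], ...]. A call has 1 to 5 rows; each row is the pose to reach, as a shift and turn from the pose commanded when the call began, along the tool's axes at that moment, turning the shorter way round; what a row does not reach only later rows make up. Full scale, the value 1, is 0.5 m for a shift and 360 degrees for a turn. A row lasts 1/12 s, in which the tool goes at most 41.7 mm and 7.16 degrees, less where a joint would pass 70% of its speed; a pose out of reach is approached as far as the arm can. A call with a number of a shift or a turn outside -1 to 1 is refused whole. A call with a gripper value outside its range is refused whole. The fingers move at their own pace and stop on an object; "newtons" is the grip in N (left out, the last holds). Time passes only in rows, so rows that repeat a pose let the fingers close. It gives the time, the measured TCP pose, the force, the opening and the grip force at its end, in the units of the state.
- arm.state(): the state, without advancing time (a new reading comes with each control period).
- arm.snapshot(name): name is "scene" or "top"; returns a dict with "pixels" (384x512x3 uint8, blue, green, red), "intrinsics" (3x3 intrinsics, pixels), "origin" and "rotation" of the camera in the world. Camera axes: x right, y down, z forward; pixel columns grow to the right and rows downward; lengths in m; the calibration is good to about 2 mm. A picture is of the moment at which its call begins. There is no depth.
- arm.sign_off(): hands the job in; it is judged then, once.
The state is a dict: "clock": time; "joint_pos": joint angles; "qvel": joint speeds; "effort": joint torques, N m; "position": TCP position; "tool_rot": TCP orientation; "force": force on the tool from outside, world axes, zero at the start; "wrist_torque": the same for the moment, N m; "grip_width": opening from 0.0 (shut) to 1.0 (fully open); "gripper_force": force on a finger pad.
Only numpy, scipy, OpenCV 4.12 (cv2) and the standard library are available. Lean on these libraries where they do the work, as an engineer would, in place of code of your own. Each camera call takes 0.05 s, during which the arm holds its last target. There are 200 camera calls.

## Working session

There is one attempt and no reset: what is moved stays moved. The work goes in short steps, Python scripts to look and compute and a tool call to move; the robot and the scene stay as the last step left them, time stands still between calls to the robot, and variables do not carry over. Pictures are saved under pics/ and viewed, at most 14 in all, crops included, and the job is handed in when it is done.

Besides the shell and the picture viewer there is one more tool, called in YAML: its name, and indented under it one key for each argument. apply_moves: Moves the arm, as the interface text tells. Its arguments: {"type":"object","properties":{"motion":{"type":"array","items":{"type":"array","items":{"type":"number","minimum":-1,"maximum":1}}},"newtons":{"type":"number"}},"required":["motion"]}

```bash
ls; mkdir -p pics
python3 - <<'E'
from station import arm
import cv2,pickle,numpy as np
d={n:arm.snapshot(n) for n in("scene","top")}
pickle.dump(d,open("s0.pkl","wb"))
for n in d:
    cv2.imwrite(f"pics/{n}0.png",cv2.resize(d[n]["pixels"],(800,600),interpolation=cv2.INTER_CUBIC)); print(n,d[n]["intrinsics"],d[n]["origin"],d[n]["rotation"])
print(arm.state(),arm.grasp_offset)
E
```

```text
pics
scene [[386.35520167   0.         256.42339365]
 [  0.         386.35520167 188.85522595]
 [  0.           0.           1.        ]] [1.14252922 0.55509835 0.65981536] [-2.20196936  0.00617586  2.30876846]
top [[375.15845449   0.         251.28763411]
 [  0.         375.15845449 195.0773175 ]
 [  0.           0.           1.        ]] [ 0.36219528 -0.02335847  0.9716747 ] [-2.98112381 -0.00803938 -1.58623246]
{'clock': 0.1, 'joint_pos': array([-1.27499842e+00,  2.76501352e-01,  1.50599703e+00, -3.65492122e-05,
        1.36074719e+00, -1.20976593e-01]), 'qvel': array([ 0.00063873, -0.00169361, -0.00359125,  0.00092026,  0.00142184,
        0.00086748]), 'effort': array([ 1.50564454e-03, -4.05458558e+01, -2.37779278e+01,  7.02060456e-02,
        2.98536429e-02, -3.71545764e-05]), 'position': array([ 0.23260664, -0.52527196,  0.2047124 ]), 'tool_rot': array([-3.13994750e+00, -1.64005501e-04,  4.16782013e-01]), 'force': array([1.09800669, 0.47148153, 0.2976805 ]), 'wrist_torque': array([ 0.00209689, -0.02442956,  0.02559803]), 'gripper_force': 0.0, 'grip_width': 0.999116392668095} 0.0188
```

View pics/top0.png

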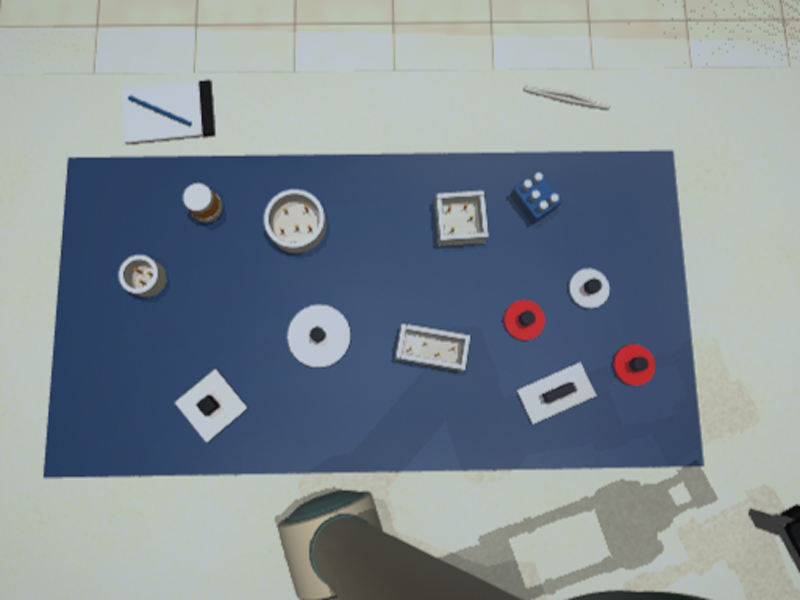

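View pics/scene0.png

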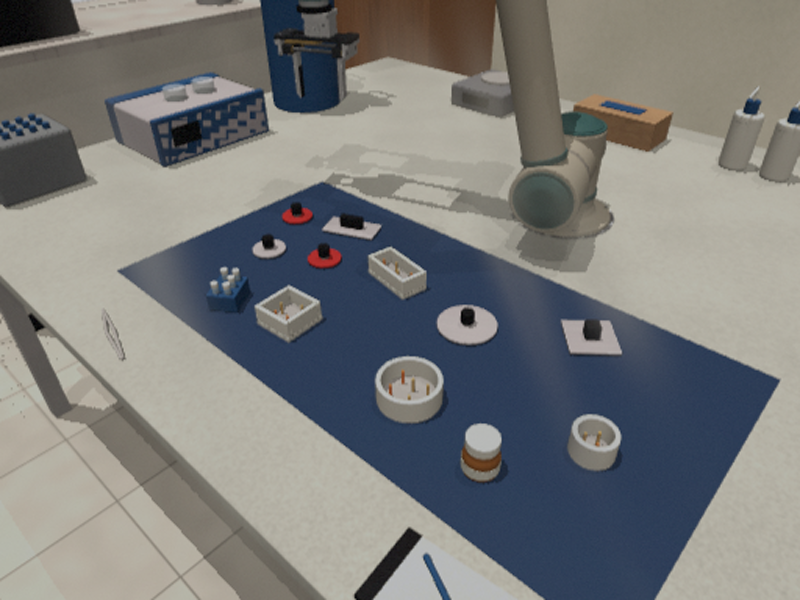

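Top view (800x600 px): pots are round large (295,220), round small (142,275), square (461,218) and oblong (432,347). Lids are large (318,335), square (210,405) and oblong (557,393).
Small-lid candidates are white (589,288), red (525,320) and red (635,365). The white one fits, because red is excluded. The jar is at (202,203) and the rack at (536,197).

```bash
cat > h.py <<'E'
import numpy as np,cv2
from scipy.spatial.transform import Rotation as R
def cast(c,uv,z):
    uv=np.atleast_2d(uv).astype(float)
    d=np.c_[uv,np.ones(len(uv))]@np.linalg.inv(c["intrinsics"]).T@R.from_euler("xyz",c["rotation"]).as_matrix().T
    o=np.array(c["origin"]); return o+d*((z-o[2])/d[:,2])[:,None]
def tri(c1,p1,c2,p2):
    A=[];b=[]
    for c,p in((c1,p1),(c2,p2)):
        o=np.array(c["origin"]); d=cast(c,p,0)[0]-o; d/=np.linalg.norm(d); P=np.eye(3)-np.outer(d,d); A.append(P); b.append(P@o)
    x=np.linalg.lstsq(np.vstack(A),np.hstack(b),rcond=None)[0]; return x,np.linalg.norm(np.vstack(A)@x-np.hstack(b))
def project(c,X):
    Rm=R.from_euler("xyz",c["rotation"]).as_matrix(); p=(np.atleast_2d(X)-c["origin"])@Rm@c["intrinsics"].T
    return p[:,:2]/p[:,2:]
E
python3 - <<'E'
from h import *; import pickle
d=pickle.load(open("s0.pkl","rb"))
for n in d:
    im=d[n]["pixels"]; hsv=cv2.cvtColor(im,cv2.COLOR_BGR2HSV)
    m=((im.min(2)>110)).astype(np.uint8)
    k=(im.max(2)<45).astype(np.uint8)
    for nm,mm in(("white",m),("black",k)):
        N,l,st,ce=cv2.connectedComponentsWithStats(mm)
        for i in range(1,N):
            if 25<st[i,4]<3000:
                w=cast(d[n],ce[i],0.02)[0]
                if 0.15<w[0]<0.65: print(n,nm,(ce[i]*1.5625).round(0),st[i,2:],w.round(3))
t=d["top"]["pixels"]
crops=[]
for (x,y) in((295,220),(142,275),(461,218),(432,347),(589,288),(525,320)):
    u,v=int(x/1.5625),int(y/1.5625); crops.append(cv2.resize(t[v-24:v+24,u-32:u+32],(266,200),interpolation=cv2.INTER_CUBIC))
cv2.imwrite("pics/cr.png",np.vstack([np.hstack(crops[:3]),np.hstack(crops[3:])]))
E
```

```text
scene white [180.  97.] [  90   30 1132] [ 0.167 -1.313  0.02 ]
scene white [ 35. 131.] [ 43  21 194] [ 0.609 -1.364  0.02 ]
scene white [352. 228.] [ 38  14 239] [ 0.389 -0.275  0.02 ]
scene white [269. 249.] [ 21  12 143] [ 0.558 -0.341  0.02 ]
scene white [395. 268.] [ 37  33 374] [ 0.44  -0.103  0.02 ]
scene white [467. 325.] [ 39  25 665] [0.486 0.103 0.02 ]
scene white [590. 338.] [ 39  22 550] [0.38  0.274 0.02 ]
scene white [595. 440.] [ 32  35 648] [0.567 0.381 0.02 ]
scene black [186. 133.] [ 20  17 222] [ 0.325 -1.024  0.02 ]
scene black [296. 208.] [ 7  8 46] [ 0.41  -0.434  0.02 ]
scene black [351. 221.] [ 15  10 111] [ 0.368 -0.299  0.02 ]
scene black [267. 241.] [ 7  9 54] [ 0.54  -0.368  0.02 ]
scene black [323. 250.] [ 7  9 57] [ 0.488 -0.255  0.02 ]
scene black [467. 316.] [ 8 10 72] [0.468 0.089 0.02 ]
scene black [590. 331.] [10 11 73] [0.364 0.265 0.02 ]
top white [139. 274.] [ 25  25 364] [0.573 0.385 0.02 ]
top white [588. 288.] [ 26  25 424] [ 0.54  -0.358  0.02 ]
top white [318. 335.] [  40   40 1209] [0.468 0.089 0.02 ]
top white [432. 347.] [ 47  30 908] [ 0.446 -0.096  0.02 ]
top white [556. 392.] [ 51  40 946] [ 0.37  -0.293  0.02 ]
top white [211. 405.] [  46   47 1019] [0.358 0.26  0.02 ]
top black [208. 405.] [13 11 96] [0.359 0.265 0.02 ]
top black [793. 527.] [ 12  33 218] [ 0.156 -0.652  0.02 ]
```

View pics/cr.png

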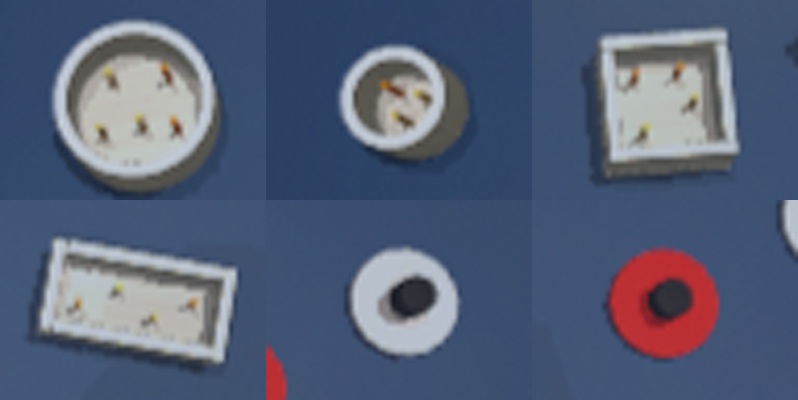

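The crop shows the square, oblong and round rims as bright rings. The bottom middle crop is the plain white small lid with a black knob, top (589,288), so that is the one meant. The red one beside it is not.

```bash
cat > meas.py <<'E'
from h import *
from scipy.optimize import least_squares
S=1.5625
def outline(c,uv,thr,r=34,f=6):
    """outer contour (native px) of the bright blob nearest uv (800x600 px)"""
    u,v=int(uv[0]/S),int(uv[1]/S); x0,y0=max(u-r,0),max(v-r,0)
    g=c["pixels"][y0:v+r,x0:u+r].astype(np.float32).min(2) if thr>0 else None
    g=cv2.resize(g,None,fx=f,fy=f,interpolation=cv2.INTER_CUBIC)
    cs,_=cv2.findContours((g>thr).astype(np.uint8),cv2.RETR_EXTERNAL,cv2.CHAIN_APPROX_NONE)
    k=max(cs,key=cv2.contourArea)
    return (k[:,0]+.5)/f-.5+[x0,y0]
def shape(c,k,z,kind):
    p=(cast(c,k,z)[:,:2]*1000).astype(np.float32)
    if kind=="round":
        (x,y),(a,b),t=cv2.fitEllipse(p)
    else: (x,y),(a,b),t=cv2.minAreaRect(p)
    return np.round([x,y,a,b,t],1)
E
python3 - <<'E'
from meas import *; import pickle
d=pickle.load(open("s0.pkl","rb")); T,Sc=d["top"],d["scene"]
items={"pot_large":((295,220),(409,390),.04,"round"),"pot_small":((142,275),(595,440),.04,"round"),"pot_square":((461,218),(289,312),.04,"r"),"pot_oblong":((432,347),(396,270),.04,"r"),
"lid_large":((318,335),(467,325),.009,"round"),"lid_small":((589,288),(269,249),.009,"round"),"lid_square":((210,405),(590,337),.009,"r"),"lid_oblong":((557,393),(352,228),.009,"r")}
for n,(a,b,z,k) in items.items():
    for thr in ((130,150,170) if "pot" in n else (120,150)):
        try: print(n,thr,shape(T,outline(T,a,thr),z,k))
        except Exception as e: print(n,e)
# brightness samples
for n,(a,b,z,k) in items.items():
    im=T["pixels"];u,v=int(a[0]/S),int(a[1]/S); print(n,"max",im[v-20:v+20,u-20:u+20].min(2).max(), "scene max",Sc["pixels"][int(b[1]/S)-20:int(b[1]/S)+20,int(b[0]/S)-20:int(b[0]/S)+20].min(2).max())
crops=[]
for n in items:
    u,v=[int(q/S) for q in items[n][1]]
    crops.append(cv2.resize(Sc["pixels"][v-25:v+25,u-25:u+25],(200,200),interpolation=cv2.INTER_CUBIC))
cv2.imwrite("pics/cs.png",np.vstack([np.hstack(crops[:4]),np.hstack(crops[4:])]))
E
```

```text
pot_large 130 [660.8 128.   98.6  99.1 100.8]
pot_large 150 [660.8 128.   97.5  97.5 104.4]
pot_large 170 [660.9 128.1  95.7  96.    3.1]
pot_small 130 [570.4 378.7  62.4  63.  109.5]
pot_small 150 [570.4 378.7  61.3  61.6 105.8]
pot_small 170 [570.4 378.7  59.9  60.   32.8]
pot_square 130 [ 662.5 -149.2   80.8   80.5    3.5]
pot_square 150 [ 662.6 -149.3   79.4   79.2    3.4]
pot_square 170 [ 658.3 -149.6   68.8   78.     3.5]
pot_oblong 130 [445.8 -95.6 112.   56.6  79. ]
pot_oblong 150 [445.7 -95.6 110.9  55.3  79.1]
pot_oblong 170 [445.6 -95.6 109.8  53.4  79. ]
lid_large 120 [469.3  90.  103.3 103.6  69.6]
lid_large 150 [469.3  90.  101.5 101.7  16.7]
lid_small 120 [ 542.8 -362.8   67.    67.3   95.6]
lid_small 150 [ 542.7 -362.8   65.    65.2  147.1]
lid_square 120 [358.8 263.6  84.9  84.7  39.8]
lid_square 150 [358.8 263.5  83.4  83.1  39.9]
lid_oblong 120 [ 370.2 -297.3   61.3  116.8   22.5]
lid_oblong 150 [ 370.2 -297.4   59.6  115.    22.4]
pot_large max 191 scene max 185
pot_small max 191 scene max 184
pot_square max 187 scene max 184
pot_oblong max 186 scene max 184
lid_large max 189 scene max 172
lid_small max 184 scene max 171
lid_square max 190 scene max 171
lid_oblong max 185 scene max 175
```

View pics/cs.png

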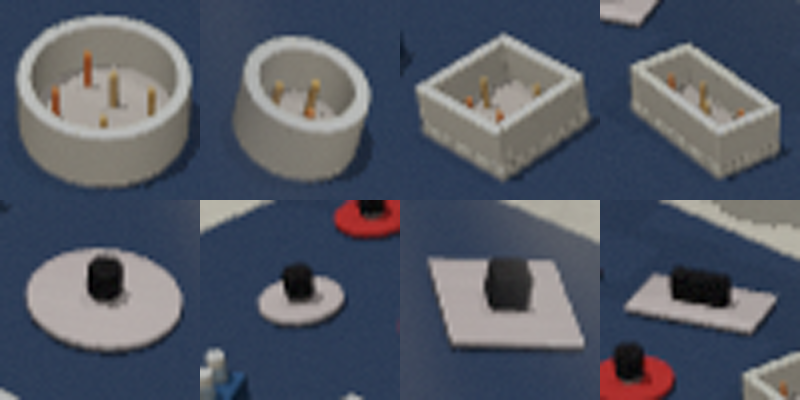

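The scene crops show all four pots with bright rims and the four lids with black handles, matching the top view. Next I triangulate heights from the outlines in both views.

```bash
cat >> meas.py <<'E'
items={"pot_large":((295,220),(409,390),.04,"round"),"pot_small":((142,275),(595,440),.04,"round"),"pot_square":((461,218),(289,312),.04,"r"),"pot_oblong":((432,347),(396,270),.04,"r"),
"lid_large":((318,335),(467,325),.009,"round"),"lid_small":((589,288),(269,249),.009,"round"),"lid_square":((210,405),(590,337),.009,"r"),"lid_oblong":((557,393),(352,228),.009,"r")}
E
python3 - <<'E'
from meas import *; import pickle
d=pickle.load(open("s0.pkl","rb")); T,Sc=d["top"],d["scene"]
for n,(a,b,z,k) in items.items():
    pot="pot" in n
    st=shape(T,outline(T,a,130 if pot else 120),z,k); ss=shape(Sc,outline(Sc,b,157 if pot else 115,25),z,k)
    P=[project(c,[*s[:2]/1000,z])[0] for c,s in((T,st),(Sc,ss))]
    x,e=tri(T,P[0],Sc,P[1]); print(n,"top",st,"scene",ss,"tri",(x*1000).round(1),round(e*1000,1))
E
```

```text
pot_large top [660.8 128.   98.6  99.1 100.8] scene [663.4 129.8  97.1  97.5 115.2] tri [661.6 128.3  37.7] 0.1
pot_small top [570.4 378.7  62.4  63.  109.5] scene [572.7 381.   60.9  61.5 130.4] tri [570.8 380.1  37.6] 0.5
pot_square top [ 662.5 -149.2   80.8   80.5    3.5] scene [ 665.5 -147.9   79.4   79.3    3.4] tri [ 663.6 -149.9   37.8] 0.7
pot_oblong top [445.8 -95.6 112.   56.6  79. ] scene [448.3 -94.  111.6  55.   79. ] tri [446.1 -95.9  38.1] 0.2
lid_large top [469.3  90.  103.3 103.6  69.6] scene [471.1  91.6 103.3 105.5 120.6] tri [469.4  90.3   7.3] 0.2
lid_small top [ 542.8 -362.8   67.    67.3   95.6] scene [ 545.6 -360.7   64.7   67.8  122.1] tri [ 543.4 -363.8    6.6] 0.3
lid_square top [358.8 263.6  84.9  84.7  39.8] scene [360.3 265.6  87.5  85.2  39.9] tri [358.6 264.5   7.3] 0.6
lid_oblong top [ 370.2 -297.3   61.3  116.8   22.5] scene [ 372.5 -295.4   64.5  117.1   23.3] tri [ 370.2 -297.9    7.1] 0.0
```

Both views agree: rims at about 38–40 mm and plates at 7–9 mm, matching the text. I'll start with the oblong lid, at (371,-296.5) with its long axis at 112.7°.

apply_moves:
  motion:
    - [0.3, -0.2, 0, 0, 0, -0.082, 0.5]
    - [0.3, -0.2, 0, 0, 0, -0.082, 0.5]
    - [0.3, -0.2, 0, 0, 0, -0.082, 0.5]
    - [0.3, -0.2, 0, 0, 0, -0.082, 0.5]
    - [0.3, -0.2, 0, 0, 0, -0.082, 0.5]
  newtons: 20

```text
clock: 0.52
position: [0.331, -0.3685, 0.2052]
tool_rot: [-3.14, -0.004, 0.939]
force: [-0.3, -0.1, -0.8]
grip_width: 0.682
gripper_force: 0.0
```

apply_moves:
  motion:
    - [0, 0, 0.05, 0, 0, -0.082, 0.5]
    - [0, 0, 0.05, 0, 0, -0.082, 0.5]
    - [0, 0, 0.05, 0, 0, -0.082, 0.5]
    - [0, 0, 0.05, 0, 0, -0.082, 0.5]
    - [0, 0, 0.05, 0, 0, -0.082, 0.5]

```text
clock: 0.93
position: [0.3292, -0.3737, 0.1801]
tool_rot: [-3.141, -0.0, 1.449]
force: [-0.7, -0.6, 0.0]
grip_width: 0.5
gripper_force: 0.0
```

apply_moves:
  motion:
    - [0, 0, 0.05, 0, 0, -0.082, 0.5]
    - [0, 0, 0.05, 0, 0, -0.082, 0.5]
    - [0, 0, 0.05, 0, 0, -0.082, 0.5]
    - [0, 0, 0.05, 0, 0, -0.082, 0.5]
    - [0, 0, 0.05, 0, 0, -0.082, 0.5]

```text
clock: 1.35
position: [0.3292, -0.3739, 0.1552]
tool_rot: [-3.141, -0.0, 1.962]
force: [0.2, 0.0, 0.4]
grip_width: 0.504
gripper_force: 0.0
```

```bash
cat > to.py <<'E'
# usage: to.py x y z yaw  (m, deg) -> shift/turn in move units from the present pose
import sys; from station import arm; from h import *
g=np.array(sys.argv[1:4],float); s=arm.state(); Q=R.from_euler("xyz",s["tool_rot"])
G=R.from_euler("xyz",[np.pi,0,np.radians(float(sys.argv[4]))])
sh=Q.inv().apply(g-s["position"])/.5; rv=(Q.inv()*G).as_rotvec()/(2*np.pi)
print("shift",sh.round(4),"turn",rv.round(4),"| t",round(s["clock"],2),"pos",s["position"].round(4),"yaw",np.degrees(s["tool_rot"]).round(1),"grip",round(s["grip_width"],3),round(s["gripper_force"],1),"F",s["force"].round(1))
E
python3 to.py .3714 -.2965 .012 112.7
```

```text
shift [0.1109 0.1371 0.2864] turn [-0.0001 -0.     -0.0008] | t 1.35 pos [ 0.3292 -0.3739  0.1552] yaw [-180.    -0.   112.4] grip 0.504 0.0 F [0.2 0.  0.4]
```

apply_moves:
  motion:
    - [0.111, 0.137, 0.1, 0, 0, -0.001, 0.5]
    - [0.111, 0.137, 0.1, 0, 0, -0.001, 0.5]
    - [0.111, 0.137, 0.1, 0, 0, -0.001, 0.5]
    - [0.111, 0.137, 0.1, 0, 0, -0.001, 0.5]
    - [0.111, 0.137, 0.1, 0, 0, -0.001, 0.5]

```text
clock: 1.77
position: [0.3716, -0.296, 0.1053]
tool_rot: [-3.141, -0.0, 1.967]
force: [0.4, -0.6, 0.1]
grip_width: 0.499
gripper_force: 0.0
```

apply_moves:
  motion:
    - [0, 0, 0.05, 0, 0, 0, 0.5]
    - [0, 0, 0.1, 0, 0, 0, 0.5]
    - [0, 0, 0.13, 0, 0, 0, 0.5]
    - [0, 0, 0.13, 0, 0, 0, 0.5]
    - [0, 0, 0.13, 0, 0, 0, 0.5]

```text
clock: 2.18
position: [0.3715, -0.2977, 0.0408]
tool_rot: [-3.141, 0.001, 1.966]
force: [0.1, -0.2, 1.3]
grip_width: 0.499
gripper_force: 0.0
```

```bash
python3 to.py .3714 -.2965 .012 112.7
python3 - <<'E'
from h import *; from station import arm
c=arm.snapshot("scene"); u,v=int(352/1.5625),int(220/1.5625)
cv2.imwrite("pics/g1.png",cv2.resize(c["pixels"][v-45:v+35,u-50:u+50],(800,640-40),interpolation=cv2.INTER_CUBIC))
E
```

```text
shift [0.0023 0.0007 0.0576] turn [-0.      0.0001 -0.0001] | t 2.18 pos [ 0.3715 -0.2977  0.0408] yaw [-180.     0.   112.6] grip 0.499 0.0 F [ 0.1 -0.2  1.3]
```

View pics/g1.png

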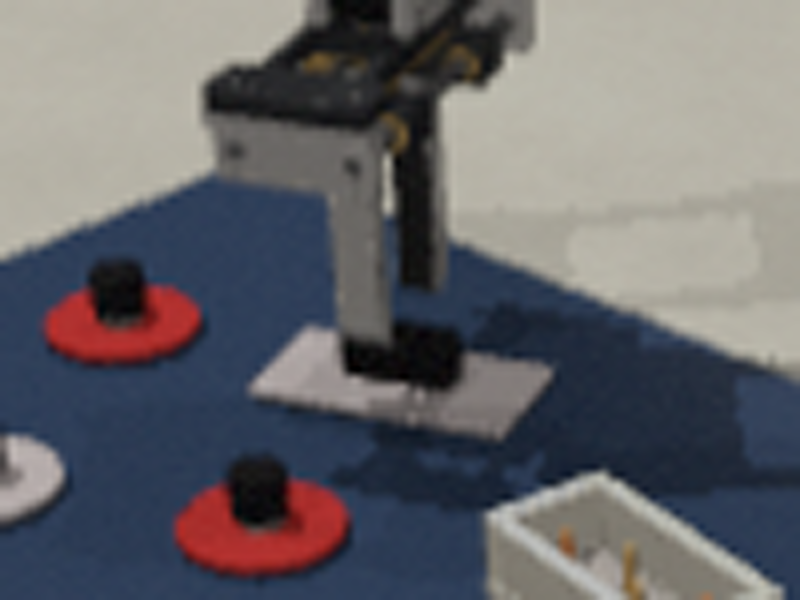

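The crop shows the open fingers straddling the oblong bar handle (crop px 400,355). I'll descend and grip.

apply_moves:
  motion:
    - [0.002, 0, 0.025, 0, 0, 0, 0.5]
    - [0.002, 0, 0.045, 0, 0, 0, 0.5]
    - [0.002, 0, 0.057, 0, 0, 0, 0.5]
    - [0.002, 0, 0.057, 0, 0, 0, 0.5]
    - [0.002, 0, 0.057, 0, 0, 0, 0.5]

```text
clock: 2.65
position: [0.3717, -0.2961, 0.0127]
tool_rot: [3.141, 0.002, 1.968]
force: [0.2, -0.1, -0.5]
grip_width: 0.501
gripper_force: 0.0
```

apply_moves:
  motion:
    - [0, 0, 0, 0, 0, 0, 0.3]
    - [0, 0, 0, 0, 0, 0, 0.2]
    - [0, 0, 0, 0, 0, 0, 0.15]
    - [0, 0, 0, 0, 0, 0, 0.1]
    - [0, 0, 0, 0, 0, 0, 0.1]
  newtons: 20

```text
clock: 3.07
position: [0.3713, -0.2954, 0.0122]
tool_rot: [3.141, 0.0, 1.969]
force: [0.6, -0.3, 1.0]
grip_width: 0.18
gripper_force: 0.9
```

apply_moves:
  motion:
    - [0, 0, 0, 0, 0, 0, 0.05]
    - [0, 0, 0, 0, 0, 0, 0]
    - [0, 0, 0, 0, 0, 0, 0]
    - [0, 0, 0, 0, 0, 0, 0]
    - [0, 0, 0, 0, 0, 0, 0]

```text
clock: 3.48
position: [0.3712, -0.2954, 0.0122]
tool_rot: [-3.142, 0.0, 1.969]
force: [-2.0, -0.0, 3.0]
grip_width: 0.167
gripper_force: 20.0
```

```bash
python3 to.py .447 -.095 .130 79
```

```text
shift [ 0.3107  0.295  -0.2358] turn [0.     0.0001 0.0939] | t 3.48 pos [ 0.3712 -0.2954  0.0122] yaw [-180.     0.   112.8] grip 0.167 20.0 F [-2. -0.  3.]
```

apply_moves:
  motion:
    - [0, 0, -0.01, 0, 0, 0, 0]
    - [0, 0, -0.05, 0, 0, 0, 0]
    - [0, 0, -0.12, 0, 0, 0, 0]
    - [0, 0, -0.2, 0, 0, 0, 0]
    - [0, 0, -0.236, 0, 0, 0, 0]

```text
clock: 3.9
position: [0.3726, -0.2966, 0.1339]
tool_rot: [3.139, 0.005, 1.969]
force: [0.2, -0.7, -1.8]
grip_width: 0.172
gripper_force: 20.0
```

apply_moves:
  motion:
    - [0.05, 0.045, 0, 0, 0, 0.018, 0]
    - [0.1, 0.095, 0, 0, 0, 0.036, 0]
    - [0.155, 0.147, 0, 0, 0, 0.054, 0]
    - [0.21, 0.2, 0, 0, 0, 0.072, 0]
    - [0.26, 0.247, 0, 0, 0, 0.09, 0]

```text
clock: 4.32
position: [0.4329, -0.131, 0.1299]
tool_rot: [-3.141, -0.0, 1.419]
force: [0.9, -0.5, -1.7]
grip_width: 0.168
gripper_force: 20.0
```

```bash
python3 to.py .447 -.095 .130 79
```

```text
shift [ 0.0755  0.0169 -0.0001] turn [-0.     -0.0001  0.0064] | t 4.32 pos [ 0.4329 -0.131   0.1299] yaw [-180.    -0.    81.3] grip 0.168 20.0 F [ 0.9 -0.5 -1.7]
```

apply_moves:
  motion:
    - [0.04, 0.01, 0, 0, 0, 0.003, 0]
    - [0.075, 0.017, 0, 0, 0, 0.006, 0]
    - [0.075, 0.017, 0, 0, 0, 0.006, 0]
    - [0.075, 0.017, 0.05, 0, 0, 0.006, 0]
    - [0.075, 0.017, 0.1, 0, 0, 0.006, 0]

```text
clock: 4.73
position: [0.4482, -0.0976, 0.0805]
tool_rot: [3.137, 0.001, 1.389]
force: [-1.0, 0.2, -2.1]
grip_width: 0.169
gripper_force: 20.0
```

apply_moves:
  motion:
    - [0, 0, 0.03, 0, 0, 0, 0]
    - [0, 0, 0.034, 0, 0, 0, 0]
    - [0, 0, 0.034, 0, 0, 0, 0]

```text
clock: 4.98
position: [0.4457, -0.0972, 0.0621]
tool_rot: [-3.139, -0.0, 1.387]
force: [0.4, 0.1, -2.3]
grip_width: 0.166
gripper_force: 20.0
```

```bash
python3 to.py .447 -.095 .0475 79
python3 - <<'E'
from meas import *; from station import arm
c=arm.snapshot("top"); k=outline(c,(432,347),130); print(shape(c,k,.057,"r"))
c=arm.snapshot("scene"); u,v=int(396/1.5625),int(260/1.5625)
cv2.imwrite("pics/p1.png",cv2.resize(c["pixels"][v-35:v+25,u-40:u+40],(800,600),interpolation=cv2.INTER_CUBIC))
E
```

```text
shift [0.0049 0.0017 0.0293] turn [-0.0004 -0.      0.0013] | t 4.98 pos [ 0.4457 -0.0972  0.0621] yaw [-179.8   -0.    79.5] grip 0.166 20.0 F [ 0.4  0.1 -2.3]
[ 502.4 -132.5   87.9   52.5   87.7]
```

View pics/p1.png

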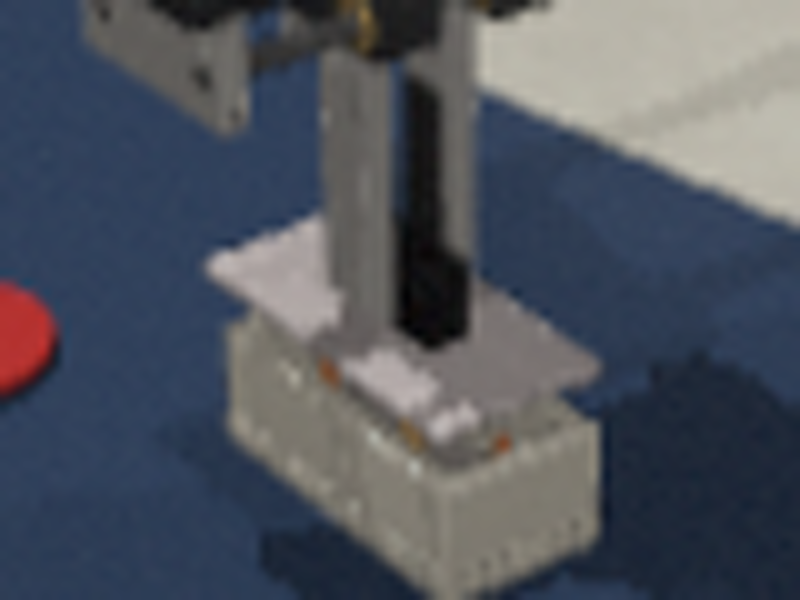

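The lid is held level just above the oblong pot (crop px 410,340) and lined up with it. I'll lower it gently.

apply_moves:
  motion:
    - [0.006, 0.001, 0, 0, 0, 0.001, 0]
    - [0.006, 0.001, 0.012, 0, 0, 0.001, 0]
    - [0.006, 0.001, 0.02, 0, 0, 0.001, 0]
    - [0.006, 0.001, 0.025, 0, 0, 0.001, 0]
    - [0.006, 0.001, 0.028, 0, 0, 0.001, 0]

```text
clock: 5.5
position: [0.4476, -0.094, 0.0486]
tool_rot: [-3.141, 0.0, 1.381]
force: [0.0, 0.3, -1.7]
grip_width: 0.17
gripper_force: 20.0
```

apply_moves:
  motion:
    - [0, 0, 0, 0, 0, 0, 0]
    - [0, 0, 0.0005, 0, 0, 0, 0]
    - [0, 0, 0.001, 0, 0, 0, 0]

```text
clock: 5.75
position: [0.448, -0.0942, 0.0485]
tool_rot: [3.141, 0.0, 1.381]
force: [0.2, 0.5, -0.8]
grip_width: 0.169
gripper_force: 20.0
```

```bash
python3 to.py .447 -.094 .0472 79
```

```text
shift [-0.     -0.002   0.0026] turn [0.     0.     0.0003] | t 5.75 pos [ 0.448  -0.0942  0.0485] yaw [180.    0.   79.1] grip 0.169 20.0 F [ 0.2  0.5 -0.8]
```

apply_moves:
  motion:
    - [0, -0.001, 0.001, 0, 0, 0, 0]
    - [0, -0.001, 0.002, 0, 0, 0, 0]
    - [0, -0.001, 0.0025, 0, 0, 0, 0]
    - [0, -0.001, 0.0025, 0, 0, 0, 0]

```text
clock: 6.08
position: [0.4473, -0.094, 0.0472]
tool_rot: [3.142, 0.0, 1.381]
force: [1.2, -0.2, -1.3]
grip_width: 0.169
gripper_force: 20.0
```

```bash
python3 to.py .447 -.094 .0472 79
```

```text
shift [-0.0001 -0.0007 -0.    ] turn [0.     0.     0.0003] | t 6.08 pos [ 0.4473 -0.094   0.0472] yaw [180.    0.   79.1] grip 0.169 20.0 F [ 1.2 -0.2 -1.3]
```

apply_moves:
  motion:
    - [0, 0, 0.001, 0, 0, 0, 0]
    - [0, 0, 0.002, 0, 0, 0, 0]
    - [0, 0, 0.002, 0, 0, 0, 0]

```text
clock: 6.33
position: [0.4474, -0.0941, 0.0471]
tool_rot: [3.141, 0.0, 1.381]
force: [-2.3, 0.1, 6.8]
grip_width: 0.165
gripper_force: 20.0
```

```bash
python3 to.py .447 -.094 .0472 79
```

```text
shift [-0.0001 -0.0008 -0.0001] turn [0.0001 0.     0.0003] | t 6.33 pos [ 0.4474 -0.0941  0.0471] yaw [180.    0.   79.1] grip 0.165 20.0 F [-2.3  0.1  6.8]
```

Contact is confirmed at 6.8 N, at the expected height. Now I release, lift and look.

apply_moves:
  motion:
    - [0, 0, -0.001, 0, 0, 0, 0.2]
    - [0, 0, -0.001, 0, 0, 0, 0.3]
    - [0, 0, -0.001, 0, 0, 0, 0.4]
    - [0, 0, -0.001, 0, 0, 0, 0.5]
    - [0, 0, -0.001, 0, 0, 0, 0.5]

```text
clock: 6.75
position: [0.4474, -0.0941, 0.0466]
tool_rot: [-3.142, 0.0, 1.381]
force: [-0.0, -0.3, 0.4]
grip_width: 0.444
gripper_force: 0.0
```

apply_moves:
  motion:
    - [0, 0, -0.02, 0, 0, 0, 0.5]
    - [0, 0, -0.06, 0, 0, 0, 0.5]
    - [0, 0, -0.12, 0, 0, 0, 0.5]
    - [0, 0, -0.16, 0, 0, 0, 0.5]
    - [0, 0, -0.16, 0, 0, 0, 0.5]

```text
clock: 7.17
position: [0.4504, -0.0951, 0.1304]
tool_rot: [3.133, 0.001, 1.381]
force: [0.4, 0.6, -0.5]
grip_width: 0.501
gripper_force: 0.0
```

```bash
python3 to.py .544 -.362 .125 79
```

```text
shift [-0.4887  0.2846  0.0139] turn [0.0013 0.0002 0.0003] | t 7.17 pos [ 0.4504 -0.0951  0.1304] yaw [1.795e+02 1.000e-01 7.910e+01] grip 0.501 0.0 F [ 0.4  0.6 -0.5]
```

apply_moves:
  motion:
    - [-0.06, 0.035, 0, 0, 0, 0, 0.5]
    - [-0.13, 0.075, 0, 0, 0, 0, 0.5]
    - [-0.19, 0.11, 0, 0, 0, 0, 0.5]
    - [-0.26, 0.15, 0, 0, 0, 0, 0.5]
    - [-0.32, 0.185, 0, 0, 0, 0, 0.5]

```text
clock: 7.58
position: [0.5081, -0.2707, 0.1255]
tool_rot: [-3.141, -0.0, 1.38]
force: [0.6, -0.4, 0.4]
grip_width: 0.5
gripper_force: 0.0
```

apply_moves:
  motion:
    - [-0.06, 0.035, 0, 0, 0, 0, 0.5]
    - [-0.12, 0.07, 0, 0, 0, 0, 0.5]
    - [-0.169, 0.1, 0, 0, 0, 0, 0.5]
    - [-0.169, 0.1, 0, 0, 0, 0, 0.5]
    - [-0.169, 0.1, 0, 0, 0, 0, 0.5]

```text
clock: 8.0
position: [0.5407, -0.362, 0.1247]
tool_rot: [-3.139, -0.001, 1.379]
force: [-0.2, 0.2, -0.2]
grip_width: 0.505
gripper_force: 0.0
```

```bash
python3 to.py .544 -.362 .012 79;python3 - <<'E'
from meas import *; from station import arm
c=arm.snapshot("top"); print("oblong lid seated",shape(c,outline(c,(432,347),125),.044,"r"))
cv2.imwrite("pics/t1.png",cv2.resize(c["pixels"],(800,600),interpolation=cv2.INTER_CUBIC))
E
```

```text
shift [0.001  0.0071 0.2253] turn [-0.0004 -0.0002 -0.    ] | t 8.0 pos [ 0.5407 -0.362   0.1247] yaw [-1.799e+02 -1.000e-01  7.900e+01] grip 0.505 0.0 F [-0.2  0.2 -0.2]
oblong lid seated [397.8 -54.6  94.3  70.3  89.1]
```

View pics/t1.png

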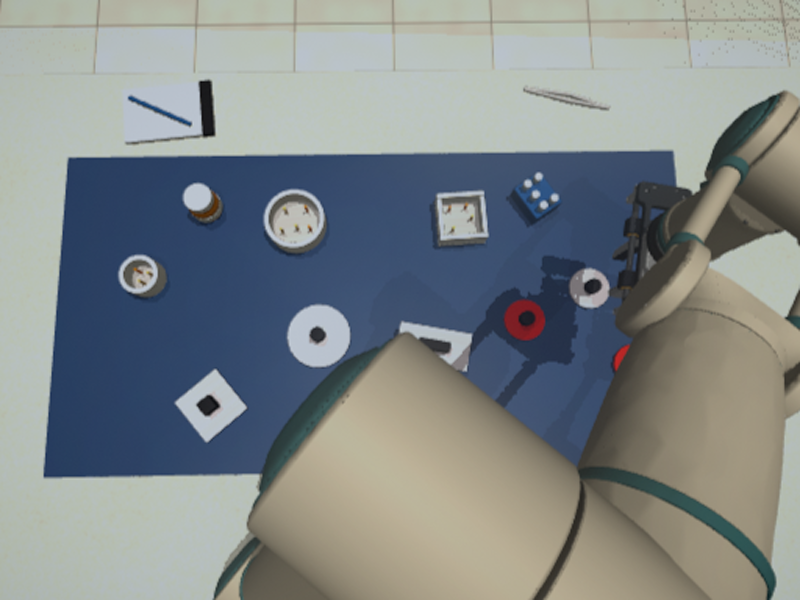

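The top view shows the oblong pot covered (432,345). The other pots, the jar and the rack haven't moved. The white small lid is at (590,287), just below the gripper.

apply_moves:
  motion:
    - [0.001, 0.007, 0.05, 0, 0, 0, 0.5]
    - [0.001, 0.007, 0.1, 0, 0, 0, 0.5]
    - [0.001, 0.007, 0.15, 0, 0, 0, 0.5]
    - [0.001, 0.007, 0.16, 0, 0, 0, 0.5]
    - [0.001, 0.007, 0.16, 0, 0, 0, 0.5]

```text
clock: 8.47
position: [0.5428, -0.3586, 0.0447]
tool_rot: [-3.137, -0.003, 1.382]
force: [0.1, 0.5, 0.4]
grip_width: 0.501
gripper_force: 0.0
```

```bash
python3 to.py .544 -.362 .012 79;python3 - <<'E'
from meas import *; from station import arm
c=arm.snapshot("scene"); u,v=int(269/S),int(235/S)
cv2.imwrite("pics/g2.png",cv2.resize(c["pixels"][v-30:v+30,u-40:u+40],(800,600),interpolation=cv2.INTER_CUBIC))
E
```

```text
shift [-0.0065  0.0039  0.0654] turn [-0.0008 -0.0005  0.0005] | t 8.47 pos [ 0.5428 -0.3586  0.0447] yaw [-179.7   -0.2   79.2] grip 0.501 0.0 F [0.1 0.5 0.4]
```

View pics/g2.png

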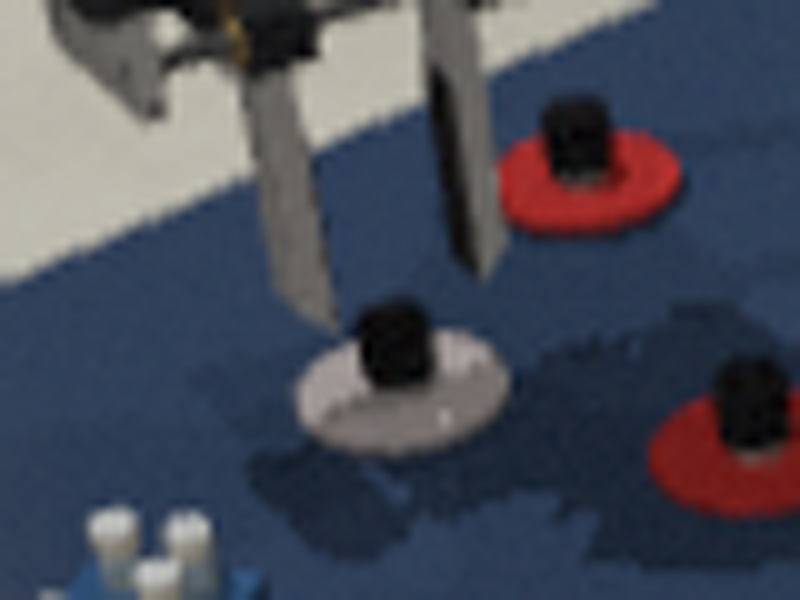

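The fingers straddle the white small lid's knob (crop px 395,345). The red lids are clear.

apply_moves:
  motion:
    - [0, 0, 0.015, 0, 0, 0, 0.5]
    - [0, 0, 0.03, 0, 0, 0, 0.5]
    - [0, 0, 0.03, 0, 0, 0, 0.5]
    - [0, 0, 0.03, 0, 0, 0, 0.5]
    - [0, 0, 0.03, 0, 0, 0, 0.5]

```text
clock: 8.93
position: [0.5449, -0.3615, 0.0322]
tool_rot: [3.141, 0.001, 1.381]
force: [-0.2, -1.1, 0.4]
grip_width: 0.5
gripper_force: 0.0
```

```bash
python3 to.py .544 -.362 .012 79
```

```text
shift [-0.0013 -0.0016  0.0405] turn [0.0001 0.0001 0.0003] | t 8.93 pos [ 0.5449 -0.3615  0.0322] yaw [180.    0.   79.1] grip 0.5 0.0 F [-0.2 -1.1  0.4]
```

apply_moves:
  motion:
    - [-0.001, -0.002, 0.015, 0, 0, 0, 0.5]
    - [-0.001, -0.002, 0.03, 0, 0, 0, 0.5]
    - [-0.001, -0.002, 0.04, 0, 0, 0, 0.5]
    - [-0.001, -0.002, 0.04, 0, 0, 0, 0.4]
    - [-0.001, -0.002, 0.04, 0, 0, 0, 0.4]

```text
clock: 9.35
position: [0.5432, -0.3612, 0.0109]
tool_rot: [-3.14, -0.001, 1.381]
force: [-0.4, 0.7, 0.2]
grip_width: 0.415
gripper_force: 0.0
```

apply_moves:
  motion:
    - [0, 0, 0, 0, 0, 0, 0.33]
    - [0, 0, 0, 0, 0, 0, 0.28]
    - [0, 0, 0, 0, 0, 0, 0.22]
    - [0, 0, 0, 0, 0, 0, 0.1]
    - [0, 0, 0, 0, 0, 0, 0]

```text
clock: 9.77
position: [0.5438, -0.3617, 0.012]
tool_rot: [3.141, 0.0, 1.381]
force: [1.6, -0.3, -0.0]
grip_width: 0.251
gripper_force: 20.0
```

apply_moves:
  motion:
    - [0, 0, 0, 0, 0, 0, 0]
    - [0, 0, 0, 0, 0, 0, 0]
    - [0, 0, 0, 0, 0, 0, 0]

```text
clock: 10.02
position: [0.5438, -0.3617, 0.012]
tool_rot: [3.141, 0.0, 1.381]
force: [0.5, -0.6, 0.8]
grip_width: 0.248
gripper_force: 20.0
```

```bash
python3 to.py .5715 .380 .13 79
```

```text
shift [ 1.4671 -0.2258 -0.2367] turn [0.0001 0.0001 0.0003] | t 10.02 pos [ 0.5438 -0.3617  0.012 ] yaw [180.    0.   79.1] grip 0.248 20.0 F [ 0.5 -0.6  0.8]
```

apply_moves:
  motion:
    - [0, 0, -0.01, 0, 0, 0, 0]
    - [0, 0, -0.05, 0, 0, 0, 0]
    - [0, 0, -0.12, 0, 0, 0, 0]
    - [0, 0, -0.2, 0, 0, 0, 0]
    - [0, 0, -0.236, 0, 0, 0, 0]

```text
clock: 10.43
position: [0.5451, -0.3628, 0.1347]
tool_rot: [3.136, 0.003, 1.381]
force: [1.1, -0.5, 0.1]
grip_width: 0.246
gripper_force: 20.0
```

apply_moves:
  motion:
    - [0.03, -0.005, 0, 0, 0, 0, 0]
    - [0.08, -0.012, 0, 0, 0, 0, 0]
    - [0.14, -0.022, 0, 0, 0, 0, 0]
    - [0.2, -0.031, 0, 0, 0, 0, 0]
    - [0.26, -0.04, 0, 0, 0, 0, 0]

```text
clock: 10.85
position: [0.5468, -0.2272, 0.1279]
tool_rot: [-3.138, -0.002, 1.38]
force: [-0.8, 0.3, -1.4]
grip_width: 0.251
gripper_force: 20.0
```

apply_moves:
  motion:
    - [0.06, -0.01, 0, 0, 0, 0, 0]
    - [0.12, -0.019, 0, 0, 0, 0, 0]
    - [0.18, -0.028, 0, 0, 0, 0, 0]
    - [0.24, -0.037, 0, 0, 0, 0, 0]
    - [0.3, -0.046, 0, 0, 0, 0, 0]

```text
clock: 11.27
position: [0.5521, -0.0756, 0.128]
tool_rot: [-3.138, -0.001, 1.381]
force: [0.0, 0.3, -1.6]
grip_width: 0.249
gripper_force: 20.0
```

apply_moves:
  motion:
    - [0.06, -0.01, 0, 0, 0, 0, 0]
    - [0.12, -0.019, 0, 0, 0, 0, 0]
    - [0.18, -0.028, 0, 0, 0, 0, 0]
    - [0.24, -0.037, 0, 0, 0, 0, 0]
    - [0.3, -0.046, 0, 0, 0, 0, 0]

```text
clock: 11.68
position: [0.5576, 0.0755, 0.128]
tool_rot: [-3.138, 0.0, 1.381]
force: [1.0, -0.4, -0.5]
grip_width: 0.251
gripper_force: 20.0
```

apply_moves:
  motion:
    - [0.06, -0.01, 0, 0, 0, 0, 0]
    - [0.12, -0.019, 0, 0, 0, 0, 0]
    - [0.18, -0.028, 0, 0, 0, 0, 0]
    - [0.24, -0.037, 0, 0, 0, 0, 0]
    - [0.3, -0.046, 0, 0, 0, 0, 0]

```text
clock: 12.1
position: [0.5632, 0.2266, 0.1278]
tool_rot: [-3.138, 0.002, 1.381]
force: [-0.3, 0.1, -0.3]
grip_width: 0.249
gripper_force: 20.0
```

```bash
python3 to.py .5715 .380 .13 79
```

```text
shift [ 0.3043 -0.0416 -0.0047] turn [-0.0006  0.0002  0.0004] | t 12.1 pos [0.5632 0.2266 0.1278] yaw [-1.798e+02  1.000e-01  7.910e+01] grip 0.249 20.0 F [-0.3  0.1 -0.3]
```

apply_moves:
  motion:
    - [0.06, -0.01, 0, 0, 0, 0, 0]
    - [0.12, -0.019, 0, 0, 0, 0, 0]
    - [0.18, -0.028, 0, 0, 0, 0, 0]
    - [0.24, -0.037, 0, 0, 0, 0, 0]
    - [0.28, -0.044, 0, 0, 0, 0, 0]

```text
clock: 12.52
position: [0.5682, 0.3694, 0.1275]
tool_rot: [-3.138, 0.001, 1.382]
force: [-0.1, -0.1, -0.1]
grip_width: 0.251
gripper_force: 20.0
```

apply_moves:
  motion:
    - [0.02, -0.004, 0, 0, 0, 0, 0]
    - [0.027, -0.004, 0, 0, 0, 0, 0]
    - [0.027, -0.004, 0.05, 0, 0, 0, 0]
    - [0.027, -0.004, 0.1, 0, 0, 0, 0]
    - [0.027, -0.004, 0.13, 0, 0, 0, 0]

```text
clock: 12.93
position: [0.5692, 0.378, 0.0618]
tool_rot: [-3.138, 0.004, 1.38]
force: [-0.7, 0.4, -2.1]
grip_width: 0.249
gripper_force: 20.0
```

apply_moves:
  motion:
    - [0, 0, 0, 0, 0, 0, 0]
    - [0, 0, 0, 0, 0, 0, 0]
    - [0, 0, 0, 0, 0, 0, 0]

```text
clock: 13.18
position: [0.5717, 0.3796, 0.0656]
tool_rot: [3.141, -0.0, 1.38]
force: [0.2, 0.7, -1.2]
grip_width: 0.247
gripper_force: 20.0
```

```bash
python3 to.py .5715 .380 .047 79;python3 - <<'E'
from meas import *; from station import arm
c=arm.snapshot("scene"); u,v=int(595/S),int(430/S)
cv2.imwrite("pics/p2.png",cv2.resize(c["pixels"][v-30:v+30,u-40:u+40],(800,600),interpolation=cv2.INTER_CUBIC))
E
```

```text
shift [ 0.0007 -0.0006  0.0371] turn [ 0.0001 -0.0001  0.0002] | t 13.18 pos [0.5717 0.3796 0.0656] yaw [179.9  -0.   79.1] grip 0.247 20.0 F [ 0.2  0.7 -1.2]
```

View pics/p2.png

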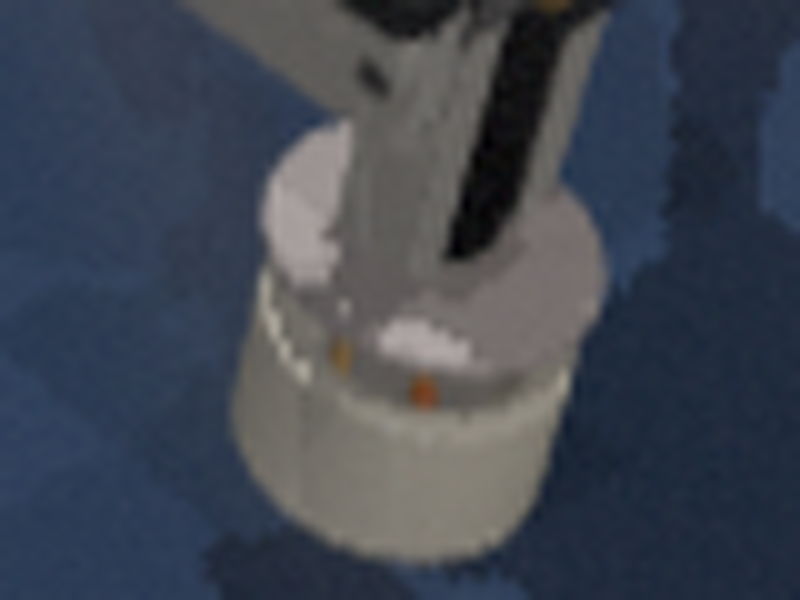

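The small lid hangs centred over the small pot (crop px 430,260). I'll lower it onto the rim.

apply_moves:
  motion:
    - [0, 0, 0.01, 0, 0, 0, 0]
    - [0, 0, 0.02, 0, 0, 0, 0]
    - [0, 0, 0.028, 0, 0, 0, 0]
    - [0, 0, 0.033, 0, 0, 0, 0]
    - [0, 0, 0.035, 0, 0, 0, 0]

```text
clock: 13.65
position: [0.5708, 0.3799, 0.047]
tool_rot: [-3.141, 0.001, 1.381]
force: [-2.0, -1.3, 4.5]
grip_width: 0.249
gripper_force: 20.0
```

apply_moves:
  motion:
    - [0, 0, 0, 0, 0, 0, 0]
    - [0, 0, 0.001, 0, 0, 0, 0]
    - [0, 0, 0.002, 0, 0, 0, 0]
    - [0, 0, 0.003, 0, 0, 0, 0]
    - [0, 0, 0.003, 0, 0, 0, 0]

```text
clock: 14.07
position: [0.5712, 0.3802, 0.047]
tool_rot: [3.141, -0.0, 1.381]
force: [-2.2, -0.7, 6.0]
grip_width: 0.249
gripper_force: 20.0
```

```bash
python3 to.py .5715 .380 .047 79
```

```text
shift [-0.0002  0.0006  0.    ] turn [ 0.0001 -0.0001  0.0003] | t 14.07 pos [0.5712 0.3802 0.047 ] yaw [180.   -0.   79.1] grip 0.249 20.0 F [-2.2 -0.7  6. ]
```

apply_moves:
  motion:
    - [0, 0, -0.002, 0, 0, 0, 0.3]
    - [0, 0, -0.002, 0, 0, 0, 0.35]
    - [0, 0, -0.002, 0, 0, 0, 0.4]
    - [0, 0, -0.002, 0, 0, 0, 0.5]
    - [0, 0, -0.002, 0, 0, 0, 0.5]

```text
clock: 14.48
position: [0.5712, 0.3801, 0.0463]
tool_rot: [-3.141, 0.0, 1.381]
force: [0.1, 0.5, 0.2]
grip_width: 0.486
gripper_force: 0.0
```

apply_moves:
  motion:
    - [0, 0, -0.02, 0, 0, 0, 0.5]
    - [0, 0, -0.06, 0, 0, 0, 0.5]
    - [0, 0, -0.12, 0, 0, 0, 0.5]
    - [0, 0, -0.16, 0, 0, 0, 0.5]
    - [0, 0, -0.16, 0, 0, 0, 0.5]

```text
clock: 14.9
position: [0.5742, 0.3818, 0.1327]
tool_rot: [3.134, -0.006, 1.381]
force: [0.9, -0.0, 0.7]
grip_width: 0.502
gripper_force: 0.0
```

apply_moves:
  motion:
    - [0, 0, 0, 0, 0, 0.018, 0.5]
    - [0, 0, 0, 0, 0, 0.036, 0.5]
    - [0, 0, 0, 0, 0, 0.054, 0.5]
    - [0, 0, 0, 0, 0, 0.072, 0.5]
    - [0, 0, 0, 0, 0, 0.09, 0.5]

```text
clock: 15.32
position: [0.5707, 0.3799, 0.1259]
tool_rot: [-3.141, 0.001, 0.81]
force: [-0.9, 0.6, -0.1]
grip_width: 0.5
gripper_force: 0.0
```

apply_moves:
  motion:
    - [0, 0, 0, 0, 0, 0.018, 0.5]
    - [0, 0, 0, 0, 0, 0.018, 0.5]
    - [0, 0, 0, 0, 0, 0.018, 0.5]

```text
clock: 15.57
position: [0.5709, 0.3799, 0.1261]
tool_rot: [-3.141, 0.001, 0.705]
force: [-0.2, 0.3, 0.1]
grip_width: 0.498
gripper_force: 0.0
```

```bash
python3 to.py .3595 .2645 .045 39.9
```

```text
shift [-0.4714 -0.0981  0.1627] turn [-0.      0.0002  0.0014] | t 15.57 pos [0.5709 0.3799 0.1261] yaw [-1.80e+02  1.00e-01  4.04e+01] grip 0.498 0.0 F [-0.2  0.3  0.1]
```

apply_moves:
  motion:
    - [-0.06, -0.012, 0, 0, 0, 0.001, 0.5]
    - [-0.12, -0.025, 0, 0, 0, 0.001, 0.5]
    - [-0.18, -0.037, 0, 0, 0, 0.001, 0.5]
    - [-0.24, -0.05, 0, 0, 0, 0.001, 0.5]
    - [-0.3, -0.062, 0, 0, 0, 0.001, 0.5]

```text
clock: 15.98
position: [0.4351, 0.3061, 0.1263]
tool_rot: [-3.142, 0.001, 0.699]
force: [0.0, 0.1, 0.3]
grip_width: 0.499
gripper_force: 0.0
```

apply_moves:
  motion:
    - [-0.06, -0.012, 0, 0, 0, 0, 0.5]
    - [-0.12, -0.025, 0, 0, 0, 0, 0.5]
    - [-0.171, -0.036, 0, 0, 0, 0, 0.5]
    - [-0.171, -0.036, 0.03, 0, 0, 0, 0.5]
    - [-0.171, -0.036, 0.06, 0, 0, 0, 0.5]

```text
clock: 16.4
position: [0.3585, 0.2655, 0.0973]
tool_rot: [3.141, -0.002, 0.699]
force: [-0.2, 0.7, -1.1]
grip_width: 0.498
gripper_force: 0.0
```

apply_moves:
  motion:
    - [0, 0, 0.05, 0, 0, 0, 0.5]
    - [0, 0, 0.1, 0, 0, 0, 0.5]
    - [0, 0, 0.1, 0, 0, 0, 0.5]
    - [0, 0, 0.1, 0, 0, 0, 0.5]

```text
clock: 16.73
position: [0.3585, 0.2654, 0.0461]
tool_rot: [-3.141, 0.003, 0.697]
force: [-0.7, -0.3, 0.0]
grip_width: 0.499
gripper_force: 0.0
```

```bash
python3 to.py .3595 .2645 .012 39.9;python3 - <<'E'
from meas import *; from station import arm
c=arm.snapshot("scene"); u,v=int(595/S),int(380/S)
cv2.imwrite("pics/g3.png",cv2.resize(c["pixels"][v-60:v+60,u-80:u+80],(800,600),interpolation=cv2.INTER_CUBIC))
E
```

```text
shift [0.0005 0.0027 0.0681] turn [-0.0001  0.0005  0.0002] | t 16.73 pos [0.3585 0.2654 0.0461] yaw [-180.     0.2   40. ] grip 0.499 0.0 F [-0.7 -0.3  0. ]
```

View pics/g3.png

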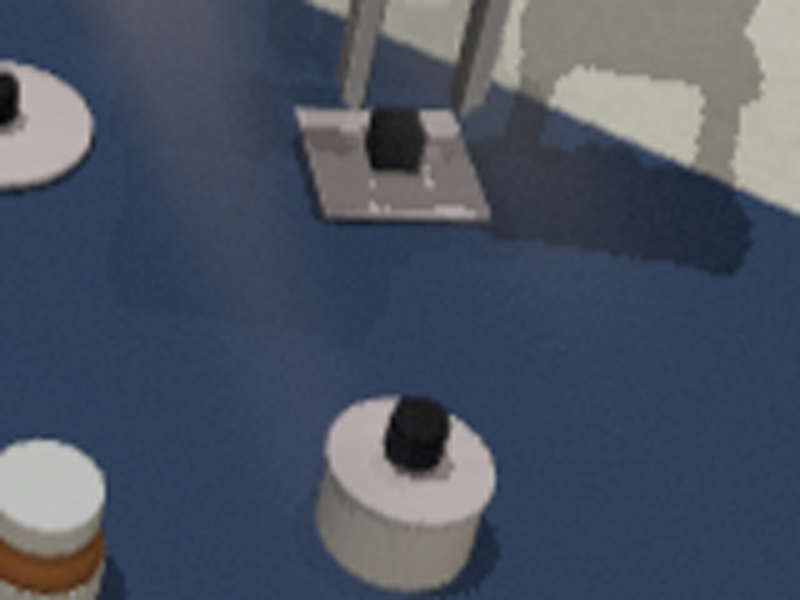

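The small lid sits level on its pot (crop px 410,460). The fingers straddle the square lid's block (395,140). I'll descend and grip.

apply_moves:
  motion:
    - [0, 0.002, 0.02, 0, 0, 0, 0.5]
    - [0, 0.002, 0.04, 0, 0, 0, 0.5]
    - [0, 0.002, 0.06, 0, 0, 0, 0.5]
    - [0, 0.002, 0.068, 0, 0, 0, 0.5]
    - [0, 0.002, 0.068, 0, 0, 0, 0.4]

```text
clock: 17.2
position: [0.3606, 0.2654, 0.0132]
tool_rot: [3.141, -0.001, 0.696]
force: [-0.5, 0.0, 0.3]
grip_width: 0.458
gripper_force: 0.0
```

apply_moves:
  motion:
    - [0, 0, 0, 0, 0, 0, 0.33]
    - [0, 0, 0, 0, 0, 0, 0.28]
    - [0, 0, 0, 0, 0, 0, 0.22]
    - [0, 0, 0, 0, 0, 0, 0.1]
    - [0, 0, 0, 0, 0, 0, 0]

```text
clock: 17.62
position: [0.3608, 0.2655, 0.0135]
tool_rot: [3.141, -0.002, 0.696]
force: [-1.0, -0.3, 5.9]
grip_width: 0.251
gripper_force: 20.0
```

apply_moves:
  motion:
    - [0, 0, 0, 0, 0, 0, 0]
    - [0, 0, 0, 0, 0, 0, 0]
    - [0, 0, 0, 0, 0, 0, 0]

```text
clock: 17.87
position: [0.3608, 0.2655, 0.0134]
tool_rot: [3.141, -0.002, 0.696]
force: [-0.1, -0.1, 6.6]
grip_width: 0.256
gripper_force: 20.0
```

```bash
python3 to.py .664 -.1485 .13 3.5
```

```text
shift [-0.0649  1.0243 -0.2328] turn [-0.     -0.0003  0.101 ] | t 17.87 pos [0.3608 0.2655 0.0134] yaw [ 1.80e+02 -1.00e-01  3.99e+01] grip 0.256 20.0 F [-0.1 -0.1  6.6]
```

apply_moves:
  motion:
    - [0, 0, -0.01, 0, 0, 0, 0]
    - [0, 0, -0.05, 0, 0, 0, 0]
    - [0, 0, -0.12, 0, 0, 0, 0]
    - [0, 0, -0.2, 0, 0, 0, 0]
    - [0, 0, -0.236, 0, 0, 0, 0]

```text
clock: 18.28
position: [0.3617, 0.266, 0.1346]
tool_rot: [3.14, -0.005, 0.696]
force: [1.4, 0.7, -2.2]
grip_width: 0.256
gripper_force: 20.0
```

apply_moves:
  motion:
    - [-0.002, 0.03, 0, 0, 0, 0, 0]
    - [-0.005, 0.08, 0, 0, 0, 0, 0]
    - [-0.009, 0.14, 0, 0, 0, 0, 0]
    - [-0.013, 0.2, 0, 0, 0, 0, 0]
    - [-0.016, 0.26, 0, 0, 0, 0, 0]

```text
clock: 18.7
position: [0.4371, 0.1591, 0.1307]
tool_rot: [-3.141, 0.001, 0.697]
force: [0.2, -0.4, -0.8]
grip_width: 0.255
gripper_force: 20.0
```

apply_moves:
  motion:
    - [-0.004, 0.06, 0, 0, 0, 0, 0]
    - [-0.008, 0.12, 0, 0, 0, 0, 0]
    - [-0.011, 0.18, 0, 0, 0, 0, 0]
    - [-0.015, 0.24, 0, 0, 0, 0, 0]
    - [-0.019, 0.3, 0, 0, 0, 0, 0]

```text
clock: 19.12
position: [0.5262, 0.0377, 0.1304]
tool_rot: [-3.141, 0.001, 0.696]
force: [-0.0, 0.9, -2.3]
grip_width: 0.25
gripper_force: 20.0
```

apply_moves:
  motion:
    - [-0.004, 0.06, 0, 0, 0, 0.018, 0]
    - [-0.008, 0.12, 0, 0, 0, 0.036, 0]
    - [-0.011, 0.18, 0, 0, 0, 0.054, 0]
    - [-0.015, 0.24, 0, 0, 0, 0.072, 0]
    - [-0.019, 0.3, 0, 0, 0, 0.09, 0]

```text
clock: 19.53
position: [0.6151, -0.0834, 0.1302]
tool_rot: [-3.141, 0.001, 0.125]
force: [0.3, 0.0, -2.8]
grip_width: 0.255
gripper_force: 20.0
```

apply_moves:
  motion:
    - [0, 0, 0, 0, 0, 0, 0]
    - [0, 0, 0, 0, 0, 0, 0]
    - [0, 0, 0, 0, 0, 0, 0]

```text
clock: 19.78
position: [0.6139, -0.0817, 0.13]
tool_rot: [-3.14, 0.002, 0.131]
force: [-0.9, -0.1, -2.2]
grip_width: 0.258
gripper_force: 20.0
```

```bash
python3 to.py .6655 -.1485 .07 3.5
```

```text
shift [0.0851 0.146  0.1196] turn [-0.0002  0.0004  0.0111] | t 19.78 pos [ 0.6139 -0.0817  0.13  ] yaw [-1.799e+02  1.000e-01  7.500e+00] grip 0.258 20.0 F [-0.9 -0.1 -2.2]
```

apply_moves:
  motion:
    - [0.03, 0.05, 0, 0, 0, 0.011, 0]
    - [0.06, 0.1, 0, 0, 0, 0.011, 0]
    - [0.085, 0.146, 0, 0, 0, 0.011, 0]
    - [0.085, 0.146, 0.04, 0, 0, 0.011, 0]
    - [0.085, 0.146, 0.08, 0, 0, 0.011, 0]

```text
clock: 20.2
position: [0.6679, -0.1493, 0.0916]
tool_rot: [3.14, -0.003, 0.062]
force: [-0.5, 0.8, -2.1]
grip_width: 0.252
gripper_force: 20.0
```

apply_moves:
  motion:
    - [0, 0, 0.03, 0, 0, 0, 0]
    - [0, 0, 0.04, 0, 0, 0, 0]
    - [0, 0, 0.04, 0, 0, 0, 0]
    - [0, 0, 0.04, 0, 0, 0, 0]
    - [0, 0, 0.04, 0, 0, 0, 0]

```text
clock: 20.62
position: [0.6674, -0.1487, 0.0722]
tool_rot: [3.141, -0.002, 0.062]
force: [-0.4, 0.5, -1.5]
grip_width: 0.256
gripper_force: 20.0
```

```bash
python3 to.py .6655 -.1485 .048 3.5;python3 - <<'E'
from meas import *; from station import arm
c=arm.snapshot("scene"); u,v=int(289/S),int(300/S)
cv2.imwrite("pics/p3.png",cv2.resize(c["pixels"][v-30:v+30,u-40:u+40],(800,600),interpolation=cv2.INTER_CUBIC))
E
```

```text
shift [-0.0039 -0.0007  0.0484] turn [ 0.0001 -0.0003  0.0002] | t 20.62 pos [ 0.6674 -0.1487  0.0722] yaw [ 1.799e+02 -1.000e-01  3.600e+00] grip 0.256 20.0 F [-0.4  0.5 -1.5]
```

View pics/p3.png

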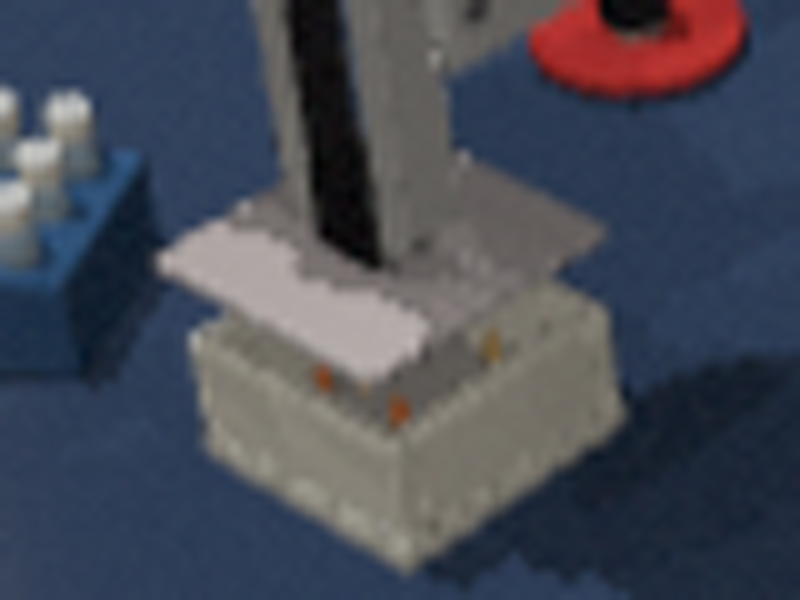

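The square lid is level and lined up over the square pot (crop px 385,270), about 2 mm too far in +x. I'll correct that and lower it.

apply_moves:
  motion:
    - [-0.004, -0.001, 0.01, 0, 0, 0, 0]
    - [-0.004, -0.001, 0.02, 0, 0, 0, 0]
    - [-0.004, -0.001, 0.03, 0, 0, 0, 0]
    - [-0.004, -0.001, 0.038, 0, 0, 0, 0]
    - [-0.004, -0.001, 0.043, 0, 0, 0, 0]

```text
clock: 21.08
position: [0.6641, -0.1485, 0.0484]
tool_rot: [-3.141, 0.001, 0.061]
force: [-3.8, 1.3, 22.8]
grip_width: 0.253
gripper_force: 20.0
```

apply_moves:
  motion:
    - [0, 0, 0, 0, 0, 0, 0]
    - [0, 0, 0.001, 0, 0, 0, 0]
    - [0, 0, 0.002, 0, 0, 0, 0]
    - [0, 0, 0.003, 0, 0, 0, 0]
    - [0, 0, 0.003, 0, 0, 0, 0]

```text
clock: 21.5
position: [0.6648, -0.1488, 0.0485]
tool_rot: [3.141, -0.001, 0.061]
force: [-1.5, -0.4, 3.4]
grip_width: 0.253
gripper_force: 20.0
```

```bash
python3 to.py .6655 -.1485 .048 3.5
```

```text
shift [ 0.0014 -0.0005  0.001 ] turn [ 0.0001 -0.0001  0.    ] | t 21.5 pos [ 0.6648 -0.1488  0.0485] yaw [180.   -0.    3.5] grip 0.253 20.0 F [-1.5 -0.4  3.4]
```

Seated at the expected height. Release, lift, then on to the large lid.

apply_moves:
  motion:
    - [0, 0, -0.001, 0, 0, 0, 0.3]
    - [0, 0, -0.002, 0, 0, 0, 0.35]
    - [0, 0, -0.002, 0, 0, 0, 0.4]
    - [0, 0, -0.002, 0, 0, 0, 0.5]
    - [0, 0, -0.002, 0, 0, 0, 0.5]

```text
clock: 21.92
position: [0.6646, -0.1487, 0.0485]
tool_rot: [3.142, 0.0, 0.061]
force: [0.4, 0.4, 0.4]
grip_width: 0.488
gripper_force: 0.0
```

apply_moves:
  motion:
    - [0, 0, -0.02, 0, 0, 0, 0.5]
    - [0, 0, -0.06, 0, 0, 0, 0.5]
    - [0, 0, -0.12, 0, 0, 0, 0.5]
    - [0, 0, -0.16, 0, 0, 0, 0.5]
    - [0, 0, -0.16, 0, 0, 0, 0.5]

```text
clock: 22.33
position: [0.668, -0.1497, 0.1348]
tool_rot: [3.138, -0.01, 0.061]
force: [0.4, -0.3, 0.6]
grip_width: 0.499
gripper_force: 0.0
```

```bash
python3 to.py .470 .091 .045 3.5
```

```text
shift [-0.3674 -0.5055  0.174 ] turn [ 0.0006 -0.0015  0.    ] | t 22.33 pos [ 0.668  -0.1497  0.1348] yaw [179.8  -0.6   3.5] grip 0.499 0.0 F [ 0.4 -0.3  0.6]
```

apply_moves:
  motion:
    - [-0.04, -0.056, 0, 0, 0, 0, 0.5]
    - [-0.08, -0.112, 0, 0, 0, 0, 0.5]
    - [-0.12, -0.168, 0, 0, 0, 0, 0.5]
    - [-0.16, -0.224, 0, 0, 0, 0, 0.5]
    - [-0.2, -0.28, 0, 0, 0, 0, 0.5]

```text
clock: 22.75
position: [0.5546, -0.014, 0.1281]
tool_rot: [-3.141, 0.001, 0.061]
force: [-0.3, -0.2, -0.1]
grip_width: 0.499
gripper_force: 0.0
```

apply_moves:
  motion:
    - [-0.04, -0.056, 0, 0, 0, 0, 0.5]
    - [-0.08, -0.112, 0, 0, 0, 0, 0.5]
    - [-0.12, -0.168, 0, 0, 0, 0, 0.5]
    - [-0.159, -0.223, 0, 0, 0, 0, 0.5]
    - [-0.159, -0.223, 0.06, 0, 0, 0, 0.5]

```text
clock: 23.17
position: [0.4691, 0.0953, 0.1022]
tool_rot: [-3.139, -0.007, 0.064]
force: [0.6, -0.0, 0.3]
grip_width: 0.499
gripper_force: 0.0
```

apply_moves:
  motion:
    - [0, 0, 0.06, 0, 0, 0, 0.5]
    - [0, 0, 0.1, 0, 0, 0, 0.5]
    - [0, 0, 0.1, 0, 0, 0, 0.5]
    - [0, 0, 0.1, 0, 0, 0, 0.5]
    - [0, 0, 0.1, 0, 0, 0, 0.5]

```text
clock: 23.58
position: [0.471, 0.0913, 0.0495]
tool_rot: [3.142, -0.001, 0.061]
force: [0.7, -0.2, 0.2]
grip_width: 0.499
gripper_force: 0.0
```

```bash
python3 to.py .470 .091 .012 3.5;python3 - <<'E'
from meas import *; from station import arm
c=arm.snapshot("scene"); u,v=int(400/S),int(330/S)
cv2.imwrite("pics/g4.png",cv2.resize(c["pixels"][v-75:v+75,u-100:u+100],(800,600),interpolation=cv2.INTER_CUBIC))
E
```

```text
shift [-0.0021  0.0005  0.0749] turn [ 0.     -0.0002 -0.    ] | t 23.58 pos [0.471  0.0913 0.0495] yaw [ 1.8e+02 -1.0e-01  3.5e+00] grip 0.499 0.0 F [ 0.7 -0.2  0.2]
```

View pics/g4.png

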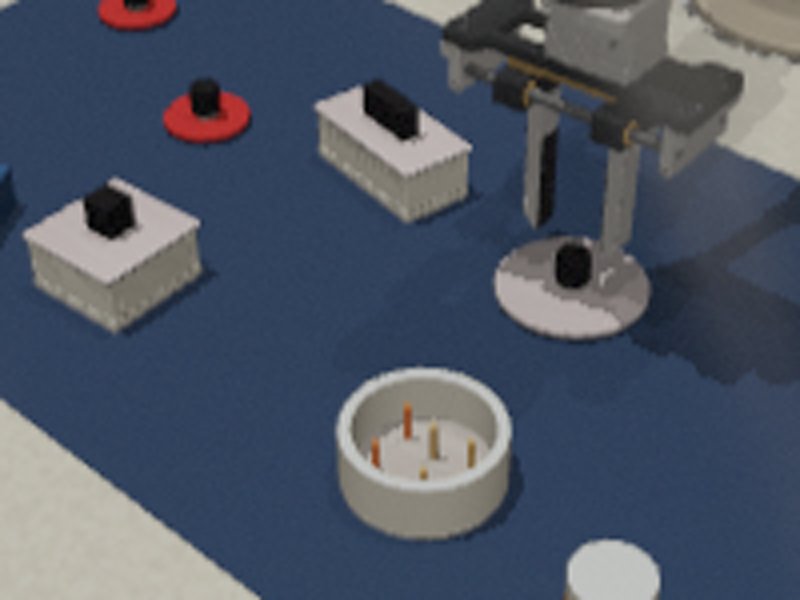

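The square lid (crop px 112,230) and oblong lid (390,130) are seated level and lined up. The fingers straddle the large lid's knob (573,265).

apply_moves:
  motion:
    - [-0.002, 0, 0.02, 0, 0, 0, 0.5]
    - [-0.002, 0, 0.04, 0, 0, 0, 0.5]
    - [-0.002, 0, 0.06, 0, 0, 0, 0.5]
    - [-0.002, 0, 0.073, 0, 0, 0, 0.5]
    - [-0.002, 0, 0.073, 0, 0, 0, 0.4]

```text
clock: 24.05
position: [0.4691, 0.0911, 0.0121]
tool_rot: [3.142, 0.0, 0.061]
force: [-0.5, -1.1, 0.4]
grip_width: 0.463
gripper_force: 0.0
```

apply_moves:
  motion:
    - [0, 0, 0, 0, 0, 0, 0.33]
    - [0, 0, 0, 0, 0, 0, 0.28]
    - [0, 0, 0, 0, 0, 0, 0.22]
    - [0, 0, 0, 0, 0, 0, 0.1]
    - [0, 0, 0, 0, 0, 0, 0]

```text
clock: 24.47
position: [0.4699, 0.0913, 0.0129]
tool_rot: [3.141, -0.002, 0.061]
force: [-0.6, -0.9, 3.4]
grip_width: 0.247
gripper_force: 20.0
```

apply_moves:
  motion:
    - [0, 0, 0, 0, 0, 0, 0]
    - [0, 0, 0, 0, 0, 0, 0]
    - [0, 0, 0, 0, 0, 0, 0]

```text
clock: 24.72
position: [0.4698, 0.0913, 0.0129]
tool_rot: [3.141, -0.002, 0.061]
force: [-0.0, -1.1, 6.2]
grip_width: 0.252
gripper_force: 20.0
```

```bash
python3 to.py .662 .129 .13 3.5
```

```text
shift [ 0.3886 -0.0517 -0.2336] turn [ 0.     -0.0003  0.    ] | t 24.72 pos [0.4698 0.0913 0.0129] yaw [ 1.8e+02 -1.0e-01  3.5e+00] grip 0.252 20.0 F [-0.  -1.1  6.2]
```

apply_moves:
  motion:
    - [0, 0, -0.01, 0, 0, 0, 0]
    - [0, 0, -0.05, 0, 0, 0, 0]
    - [0, 0, -0.12, 0, 0, 0, 0]
    - [0, 0, -0.2, 0, 0, 0, 0]
    - [0, 0, -0.236, 0, 0, 0, 0]

```text
clock: 25.13
position: [0.4709, 0.0915, 0.1341]
tool_rot: [3.142, -0.005, 0.061]
force: [0.7, -0.5, -1.3]
grip_width: 0.25
gripper_force: 20.0
```

apply_moves:
  motion:
    - [0.03, -0.004, 0, 0, 0, 0, 0]
    - [0.08, -0.011, 0, 0, 0, 0, 0]
    - [0.14, -0.019, 0, 0, 0, 0, 0]
    - [0.2, -0.027, 0, 0, 0, 0, 0]
    - [0.26, -0.035, 0, 0, 0, 0, 0]

```text
clock: 25.55
position: [0.5983, 0.117, 0.13]
tool_rot: [-3.142, 0.001, 0.061]
force: [0.6, 0.4, -1.1]
grip_width: 0.247
gripper_force: 20.0
```

apply_moves:
  motion:
    - [0.06, -0.008, 0, 0, 0, 0, 0]
    - [0.1, -0.014, 0, 0, 0, 0, 0]
    - [0.128, -0.017, 0, 0, 0, 0, 0]
    - [0.128, -0.017, 0.05, 0, 0, 0, 0]
    - [0.128, -0.017, 0.1, 0, 0, 0, 0]

```text
clock: 25.97
position: [0.6631, 0.1295, 0.0805]
tool_rot: [-3.141, -0.003, 0.061]
force: [-0.5, 0.1, -1.3]
grip_width: 0.249
gripper_force: 20.0
```

apply_moves:
  motion:
    - [0, 0, 0.02, 0, 0, 0, 0]
    - [0, 0, 0.02, 0, 0, 0, 0]
    - [0, 0, 0.02, 0, 0, 0, 0]
    - [0, 0, 0.02, 0, 0, 0, 0]

```text
clock: 26.3
position: [0.6619, 0.1292, 0.0715]
tool_rot: [3.142, -0.002, 0.061]
force: [0.3, -0.5, -1.7]
grip_width: 0.247
gripper_force: 20.0
```

```bash
python3 to.py .662 .129 .048 3.5;python3 - <<'E'
from meas import *; from station import arm
c=arm.snapshot("scene"); u,v=int(409/S),int(380/S)
cv2.imwrite("pics/p4.png",cv2.resize(c["pixels"][v-37:v+38,u-50:u+50],(800,600),interpolation=cv2.INTER_CUBIC))
E
```

```text
shift [-0.      0.0004  0.047 ] turn [ 0.     -0.0003  0.    ] | t 26.3 pos [0.6619 0.1292 0.0715] yaw [ 1.8e+02 -1.0e-01  3.5e+00] grip 0.247 20.0 F [ 0.3 -0.5 -1.7]
```

View pics/p4.png

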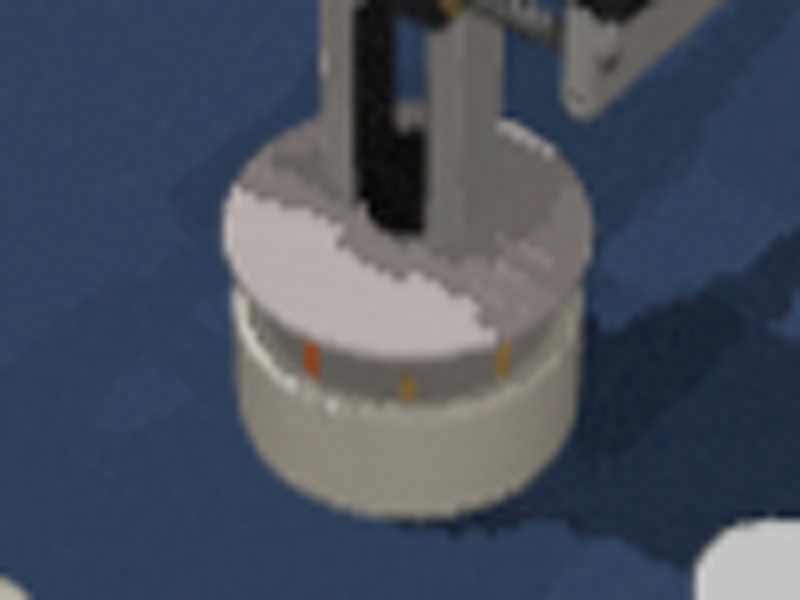

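The large lid is level and centred over the large pot (crop px 408,235). I'll lower it gently.

apply_moves:
  motion:
    - [0, 0, 0.012, 0, 0, 0, 0]
    - [0, 0, 0.024, 0, 0, 0, 0]
    - [0, 0, 0.034, 0, 0, 0, 0]
    - [0, 0, 0.04, 0, 0, 0, 0]
    - [0, 0, 0.042, 0, 0, 0, 0]

```text
clock: 26.77
position: [0.6605, 0.1291, 0.0482]
tool_rot: [3.141, 0.002, 0.061]
force: [-0.1, -1.3, -1.5]
grip_width: 0.251
gripper_force: 20.0
```

apply_moves:
  motion:
    - [0, 0, 0.002, 0, 0, 0, 0]
    - [0, 0, 0.003, 0, 0, 0, 0]
    - [0, 0, 0.004, 0, 0, 0, 0]
    - [0, 0, 0.005, 0, 0, 0, 0]
    - [0, 0, 0.005, 0, 0, 0, 0]

```text
clock: 27.18
position: [0.6608, 0.1291, 0.0479]
tool_rot: [3.141, 0.0, 0.061]
force: [-3.1, -1.0, 6.6]
grip_width: 0.249
gripper_force: 20.0
```

```bash
python3 to.py .662 .129 .048 3.5
```

```text
shift [ 0.0025  0.0003 -0.0001] turn [0. 0. 0.] | t 27.18 pos [0.6608 0.1291 0.0479] yaw [180.    0.    3.5] grip 0.249 20.0 F [-3.1 -1.   6.6]
```

Contact at .0479, as expected. Release, raise and move back for a final look.

apply_moves:
  motion:
    - [0, 0, -0.001, 0, 0, 0, 0.3]
    - [0, 0, -0.002, 0, 0, 0, 0.35]
    - [0, 0, -0.002, 0, 0, 0, 0.4]
    - [0, 0, -0.002, 0, 0, 0, 0.5]
    - [0, 0, -0.002, 0, 0, 0, 0.5]

```text
clock: 27.6
position: [0.6613, 0.1291, 0.0475]
tool_rot: [3.142, -0.0, 0.061]
force: [-0.1, -0.1, -0.1]
grip_width: 0.488
gripper_force: 0.0
```

apply_moves:
  motion:
    - [0, 0, -0.02, 0, 0, 0, 0.5]
    - [0, 0, -0.06, 0, 0, 0, 0.5]
    - [0, 0, -0.12, 0, 0, 0, 0.5]
    - [0, 0, -0.18, 0, 0, 0, 0.5]
    - [0, 0, -0.24, 0, 0, 0, 0.5]

```text
clock: 28.02
position: [0.661, 0.1292, 0.1695]
tool_rot: [3.142, -0.0, 0.061]
force: [0.9, 0.3, 0.3]
grip_width: 0.499
gripper_force: 0.0
```

apply_moves:
  motion:
    - [-0.06, 0, -0.04, 0, 0, 0, 0.5]
    - [-0.12, 0, -0.08, 0, 0, 0, 0.5]
    - [-0.18, 0, -0.12, 0, 0, 0, 0.5]
    - [-0.24, 0, -0.16, 0, 0, 0, 0.5]
    - [-0.3, 0, -0.2, 0, 0, 0, 0.5]

```text
clock: 28.43
position: [0.5099, 0.1198, 0.2693]
tool_rot: [3.142, -0.001, 0.061]
force: [0.1, 0.7, 1.1]
grip_width: 0.5
gripper_force: 0.0
```

apply_moves:
  motion:
    - [-0.06, 0, 0, 0, 0, 0, 0.5]
    - [-0.12, 0, 0, 0, 0, 0, 0.5]
    - [-0.18, 0, 0, 0, 0, 0, 0.5]
    - [-0.24, 0, 0, 0, 0, 0, 0.5]
    - [-0.24, 0, 0, 0, 0, 0, 0.5]

```text
clock: 28.85
position: [0.3859, 0.1124, 0.2687]
tool_rot: [-3.142, 0.002, 0.062]
force: [-1.2, 1.2, -0.7]
grip_width: 0.495
gripper_force: 0.0
```

Run:
```python
from meas import *; from station import arm
c=arm.snapshot("scene"); t=arm.snapshot("top")
for n,p,k in(("large",(295,220),"round"),("small",(142,275),"round"),("square",(461,218),"r"),("oblong",(432,347),"r")):
    try: print(n,shape(t,outline(t,p,125),.044,k))
    except Exception as e: print(n,e)
cv2.imwrite("pics/end.png",cv2.resize(c["pixels"][100:,100:420],(800,int(284*2.5)))[:600] if 0 else cv2.resize(c["pixels"][100:340,100:420],(800,600),interpolation=cv2.INTER_CUBIC))
```

```text
large [659.9 128.1 103.1 103.8 117.9]
small [508.4 370.3  59.6 185.    3.5]
square [ 662.2 -149.3   85.5   85.1    3.5]
oblong [446.  -96.  116.6  61.3  78.9]
```

View pics/end.png

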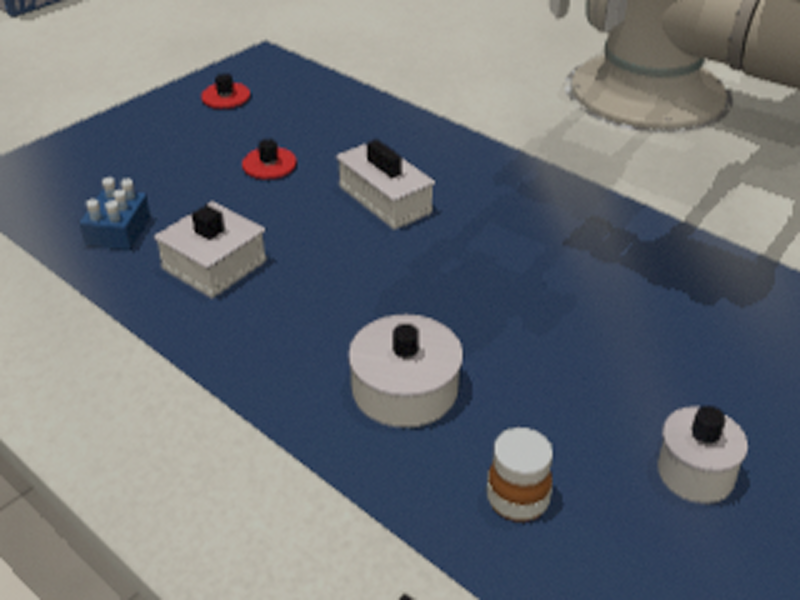

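The final view shows all four lids seated level: oblong (385,180), square (210,235), large (405,355), small (703,440). Three of them measure within 1 mm of their pots' initial centres, with angles matching. The small one couldn't be measured because its outline merged with something else, but it looks seated. The jar and rack are undisturbed and the gripper is empty.

```bash
python3 -c "
from station import arm
print(arm.sign_off())"
```

```text
the job is handed in; nothing more can be done
None
```

All four lids are seated on their matching pots, the jar and rack look untouched, the gripper is open and clear, and the job is handed in at about 29 s; the small lid's seating was checked only by picture and contact height.

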